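# Find the pushbutton that still snaps

### The job

One of the three blue latching pushbuttons on the bench still works and two have gone soft. Press them gently one after another until you find the one that snaps over and stays down; leave it down as the sign of the good switch, press no further button after that, and leave the smaller beaker standing where it is.

Things in the scene. Friction and masses are not known exactly. Their poses are not given: they have to be found in the camera images.
- key_a: Round blue mushroom cap, 36 mm wide, 7 mm thick, on a white stem, on a dark grey switch box, 64 x 64 mm, fixed to the bench. key_b and key_c look the same. Origin: centre of the cap's top face, z up, 66 mm above the bench when out. It travels 10 mm straight down to a firm stop (top then at 56 mm; the steel bezel ring under the cap is at 46 mm).
- key_b: Same look, size, travel and origin as key_a, on its own box. One of the three keys, not told which, is sound: it resists with up to about 5 N after 2 to 3 mm, breaks over near 6 mm, then snaps to the stop by itself and stays down.
- key_c: Same look, size, travel and origin as key_a, on its own box. Two of the three keys, not told which, are worn: they stay soft, resisting with only about 1 N at first and under 3 N just before the stop, and spring back out when let go.
- beaker_c: smaller of the two clear beakers, 54 x 59 mm and 72 mm tall, standing loose and empty behind the switches; a bystander. Origin: centre of its underside, z up.
Mind the look-alikes: they are no part of the job. Leave any orange or yellow look-alike of the part that bears key_c alone.

How it is judged:
At the end, for the whole second after the job is handed in: One cap, the sound one, stays down by itself (at least 7 mm below where it began), the two soft ones are back out (within 3 mm of where they began), and the beaker stands upright within 30 mm of where it was (((height (world z) of key_a below 0.059 m and height (world z) of each of key_b, key_c above 0.063 m) or (height (world z) of key_b below 0.059 m and height (world z) of each of key_a, key_c above 0.063 m) or (height (world z) of key_c below 0.059 m and height (world z) of each of key_a, key_b above 0.063 m)) and distance of beaker_c from where it was at the start of the episode below 0.03 m and angle between beaker_c's own z axis and vertical below 0.2 rad); the robot touches nothing.
It fails at once if another button was pressed (4 mm or more) while one, the sound one, was already down ((height (world z) of key_a below 0.059 m and height (world z) of any of key_b, key_c below 0.062 m) or (height (world z) of key_b below 0.059 m and height (world z) of any of key_a, key_c below 0.062 m) or (height (world z) of key_c below 0.059 m and height (world z) of any of key_a, key_b below 0.062 m)).
It fails at once if a button was pressed with more than 40 N (contact force between any of key_a, key_b, key_c and anything else above 40 N).
It fails at once if the beaker was knocked over or pushed more than 30 mm (distance of beaker_c from where it was at the start of the episode above 0.03 m or angle between beaker_c's own z axis and vertical above 0.5 rad).
It also fails if it takes over 56 s, if anything falls off the work surface, if the arm or the gripper's body presses on something with over 40 N, if the wrist force passes 120 N, or if a joint passes its speed limit or range.

### The arm

A 7-joint arm with a two-finger parallel gripper is mounted at the origin on a cart in front of the work surface, level with it; the furniture and walls round the work are solid. World frame = base frame: x ahead of the robot, y to its left, z up, the work surface at z = 0. Lengths are in m, angles in rad, forces in N, time in s.
With the tool pointing down it reaches from about 0.35 to 0.9 m from the base axis. Payload 7.2 kg.
Tool frame: the origin (TCP) lies midway between the tips of the shut fingers; the grasp point (between the pads) lies 19 mm behind it; z points along the fingers, y is the direction in which the jaws open and shut (so a half turn about z gives the same grasp; the last joint's range is limited). The gripper opens to 85 mm and grips with 20 to 120 N. Pads are 22 mm wide; open, the fingers measure 114 mm over their backs; the gripper's body (76 mm by 85 mm) begins 54 mm behind the grasp point. The pads swing forward as they close: fully open they stand 13 mm farther back than shut.
Start: joints at [-1.169, 0.411, -0.013, 1.596, 0.006, 1.134, -0.082], TCP at [0.283, 0.557, 0.231] pointing down, gripper open.
Joint ranges: [-2.95, 2.95], [-0.29, 1.99], [-1.47, 1.44], [0.14, 2.54], [-1.03, 4.17], [0.13, 1.85], [-2.86, 2.86]. Speed limits (rad/s): [2.39, 2.39, 3.01, 3.01, 3.14, 3.14, 3.14].

### API

Orientations are given as a unit quaternion [x, y, z, w].
In Python, from station import ctrl, get_image, models gives the robot as it stands.
- The arm moves only by the shell command python3 -m handwheel 'ROWS' [FORCE]. ROWS is JSON, a list that holds one entry, the list of rows, each a list of 5 numbers: the finger opening in mm, from 0 to 85.4, then the shift along the tool's x, y, z in mm, then the turn about the tool's z in degrees. A call has 1 to 8 rows; each row is the pose to reach, as a shift and turn from the pose commanded when the call began, along the tool's axes at that moment; what a row does not reach only later rows make up. A row lasts 1/8 s, in which the tool goes at most 62.5 mm and 10.7 degrees, less where a joint would pass 70% of its speed; a pose out of reach is approached as far as the arm can. A call with a gripper value outside its range is refused whole. The fingers move at their own pace and stop on an object; FORCE is the grip in N (left out, the last holds). Time passes only in rows, so rows that repeat a pose let the fingers close. It gives the time, the measured TCP pose, the force and the opening at its end, in the units of the state.
- ctrl.get_obs(): the state, without advancing time (a new reading comes with each control period).
- get_image(name): name is "side" or "top" or "wrist"; returns a dict with "frame" (480x640x3 uint8, red, green, blue), "z_map" (480x640 float32, m along the optical axis (not along the pixel's ray), 0 where there is no reading), "fx", "fy", "cx", "cy" (pixels), "k1" (the pictures are not rectified: a ray, as slopes to the right and down, at radius r is drawn at 1 + k1 r^2 times it, then the intrinsics apply), "R" (3x3) and "t" (3): a world point X has camera coordinates R X + t. Camera axes: x right, y down, z forward; pixel columns grow to the right and rows downward; lengths in m; the calibration is good to about 2 mm. A picture is of the moment at which its call begins.
- ctrl.job_done(): hands the job in, once; it reports no verdict.
Trained networks look in a picture, given as the dict that the camera call returned (one of the last four; its "shot" number tells which), for a name from the list of things; names that differ only in an ending like _2 or _b are one class to them, and where a whole thing is asked for, a point or a joint stands for the part that bears it (a point fixed in the world has none). Each returns a list of dicts, best first, with "confidence" (0 to 1); they miss things now and then, are a little off and sometimes report something else, mostly with a low value. They report only what shows in the picture. A call takes as long as a camera call. They do not tell look-alikes from the thing itself.
- models.look_for(picture, label): "uv" ([column, row] in pixels, amid what is visible of it).
- models.landmark_of(picture, label): "uv" ([column, row] in pixels: a listed point, or the origin of a listed thing).
The state is a dict: "clock": time; "joints": joint angles; "qvel": joint speeds; "joint_efforts": joint torques, N m; "tcp_pos": TCP position; "orientation": TCP orientation; "force": force on the tool from outside, world axes, zero at the start; "moment": the same for the moment, N m; "gripper_width": finger opening in m.
Only numpy, scipy, OpenCV 4.12 (cv2) and the standard library are available. Lean on these libraries where they do the work, as an engineer would, in place of code of your own. Each camera call takes 0.05 s, during which the arm holds its last target.

## Working session

There is one attempt and no reset: what is moved stays moved. The work goes in short steps, Python scripts to look and compute and a shell command to move; the robot and the scene stay as the last step left them, time stands still between calls to the robot, and variables do not carry over. Pictures are saved under pics/ and viewed, and the job is handed in when it is done.

```bash
ls; mkdir -p pics
cat > h.py <<'E'
import numpy as np, cv2
from station import ctrl, get_image, models
def save(im,name): cv2.imwrite('pics/'+name,cv2.cvtColor(im['frame'],cv2.COLOR_RGB2BGR))
def ray(im,uv):
    K=np.array([[im['fx'],0,im['cx']],[0,im['fy'],im['cy']],[0,0,1.]])
    p=cv2.undistortPoints(np.array([[uv]],float),K,np.array([im['k1'],0,0,0.]))[0,0]
    return np.array([p[0],p[1],1.])
def at_z(im,uv,z):
    R=np.array(im['R']);t=np.array(im['t']);c=-R.T@t;d=R.T@ray(im,uv)
    return c+d*(z-c[2])/d[2]
def by_depth(im,uv):
    R=np.array(im['R']);t=np.array(im['t']);u,v=int(round(uv[0])),int(round(uv[1]))
    w=im['z_map'][v-2:v+3,u-2:u+3];w=w[w>0]
    return R.T@(ray(im,uv)*np.median(w)-t)
E
python3 - <<'E'
from h import *
np.set_printoptions(precision=4,suppress=True)
for n in ['side','top','wrist']:
    im=get_image(n);save(im,n+'0.png')
    for l in ['key_a','beaker_c']:
        for f in (models.look_for,models.landmark_of):
            for d in f(im,l): 
                try:p=by_depth(im,d['uv'])
                except Exception as e:p=None
                print(n,l,f.__name__,np.round(d['uv'],1),round(d['confidence'],2),p, at_z(im,d['uv'],.066 if l[0]=='k' else 0))
o=ctrl.get_obs();print(o)
E
```

```text
pics
side key_a call [217.3 324.9] 0.8 [ 0.4343 -0.2858  0.0616] [ 0.4356 -0.2903  0.066 ]
side key_a call [245.9 276.5] 0.71 [ 0.4733 -0.14    0.0627] [ 0.474 -0.144  0.066]
side key_a call [406.3 275.4] 0.59 [ 0.8223 -0.1434  0.0626] [ 0.8212 -0.1476  0.066 ]
side key_a call [275.5 230.6] 0.71 [0.5269 0.0341 0.0663] [0.5268 0.0346 0.066 ]
side key_a call [214.3 321.6] 0.52 [ 0.4275 -0.2788  0.0636] [ 0.4283 -0.2813  0.066 ]
side key_a call [407.4 280.3] 0.48 [ 0.823  -0.156   0.0592] [ 0.8209 -0.1641  0.066 ]
side key_a call [243.6 272.9] 0.46 [ 0.4677 -0.1325  0.0668] [ 0.4675 -0.1315  0.066 ]
side key_a call [268.6 195.4] 0.42 [0.4955 0.2156 0.0651] [0.4957 0.2139 0.066 ]
side beaker_c call [342.1 265.3] 0.92 [ 0.6845 -0.1069  0.0646] [ 0.6902 -0.024   0.    ]
side beaker_c call [341.6 279. ] 0.94 [ 0.6843 -0.1048  0.0233] [ 0.6863 -0.0766  0.    ]
top key_a call [381.2 153.2] 0.72 [ 0.8229 -0.138   0.0615] [ 0.8216 -0.1375  0.066 ]
top key_a call [221.5 302.5] 0.5 [0.4935 0.2243 0.0655] [0.4935 0.2242 0.066 ]
top key_a call [301.4 286. ] 0.47 [0.5258 0.0484 0.0659] [0.5258 0.048
[... 412 characters left out ...]
0.1357  0.066 ]
top beaker_c call [357.1 212.3] 0.71 [ 0.6978 -0.0824  0.0023] [ 0.6982 -0.0826  0.    ]
top beaker_c call [356.7 215.6] 0.93 [ 0.69   -0.0812  0.0025] [ 0.6904 -0.0814  0.    ]
{'clock': 0.75, 'joints': array([-1.1692,  0.4111, -0.0127,  1.5962,  0.0056,  1.1343, -0.0822]), 'qvel': array([-0.0006,  0.0009, -0.0002, -0.0017, -0.0008,  0.0024, -0.    ]), 'joint_efforts': array([  0.0003, -60.0293,   0.6813, -29.971 ,   0.0139,   0.0021,
         0.    ]), 'tcp_pos': array([0.2829, 0.5573, 0.2313]), 'orientation': array([0.2327, 0.9725, 0.    , 0.    ]), 'force': array([0.4348, 0.2036, 0.0852]), 'moment': array([-0.022 ,  0.0142,  0.0362]), 'gripper_width': 0.08560186473564681}
```

View pics/top0.png

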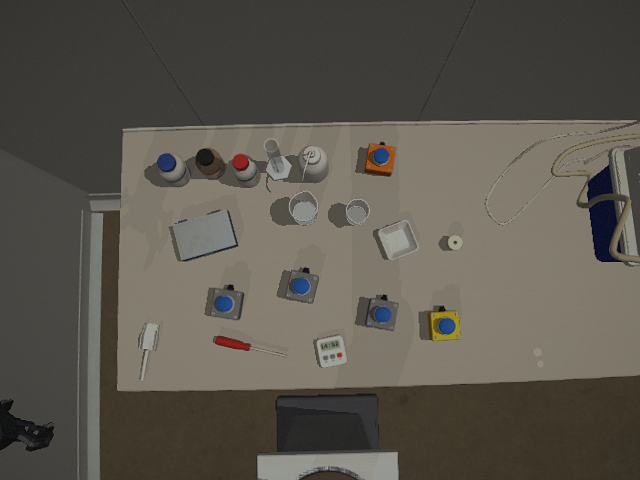

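View pics/side0.png

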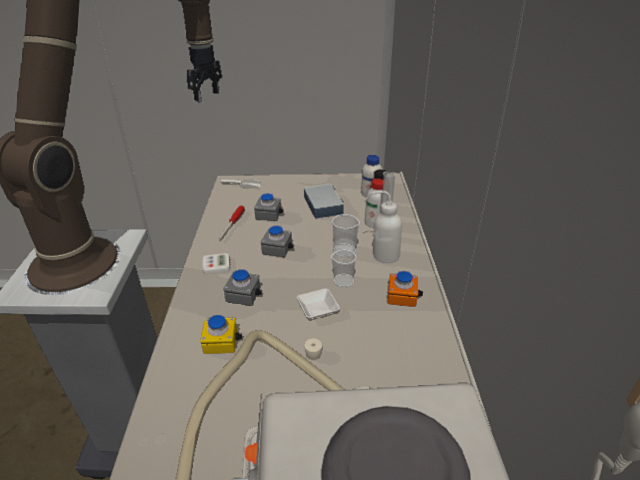

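Candidates, by top-image pixel:
- Grey boxes with blue caps: (223,304), (300,286) and (382,314). These fit the description.
- Orange box (381,157) and yellow box (447,326): look-alikes, leave alone.
- Blue bottle cap (167,162): not a key.

The smaller beaker is at (357,212). Next is a close crop and the cap centroids.

Run:
```python
from h import *
np.set_printoptions(precision=4,suppress=True)
for n in ['top','side']:
    im=get_image(n)
    hsv=cv2.cvtColor(im['frame'],cv2.COLOR_RGB2HSV)
    m=cv2.inRange(hsv,(100,130,60),(125,255,255))
    k,lab,st,c=cv2.connectedComponentsWithStats(m)
    for i in range(1,k):
        if 60<st[i,4]<2000:
            ys,xs=np.where(lab==i)
            P=np.array([by_depth(im,(x,y)) for x,y in zip(xs,ys)])
            q=P[(P[:,2]>.061)&(P[:,2]<.072)]
            if len(q)<20: continue
            print(n,c[i],st[i],at_z(im,c[i],.064),'depth',np.median(q[:,2]),(q.max(0)+q.min(0))/2,q.max(0)-q.min(0))
    if n=='top':
        cr=im['frame'][250:360,180:480];cv2.imwrite('pics/crop.png',cv2.cvtColor(cv2.resize(cr,None,fx=2.6,fy=2.6,interpolation=cv2.INTER_CUBIC),cv2.COLOR_RGB2BGR))
```

```text
top [380.8343 155.213 ] [374 148  15  15 169] [ 0.8175 -0.1367  0.064 ] depth 0.06233017379134905 [ 0.8198 -0.1385  0.0625] [0.0259 0.0296 0.003 ]
top [300.9688 285.4792] [294 278  15  16 192] [0.5271 0.0494 0.064 ] depth 0.0650799250977198 [0.5271 0.0494 0.0638] [0.033  0.0309 0.0055]
top [223.7979 303.5699] [216 296  16  16 193] [0.4911 0.2195 0.064 ] depth 0.0649273675854716 [0.4923 0.2195 0.0642] [0.0307 0.031  0.006 ]
top [382.6562 313.9375] [375 307  16  15 192] [ 0.4606 -0.1279  0.064 ] depth 0.06498646198807491 [ 0.4605 -0.1278  0.0639] [0.0307 0.033  0.0054]
top [446.9219 325.7083] [440 318  15  16 192] [ 0.431  -0.2684  0.064 ] depth 0.0624977183342665 [ 0.4315 -0.2692  0.0623] [0.0286 0.0309 0.0025]
side [266.5714 196.6032] [261 194  12   6  63] [0.4901 0.2108 0.064 ] depth 0.06546612868318477 [0.4894 0.2124 0.0641] [0.0314 0.0208 0.0062]
side [275.1839 229.6552] [269 226  13   8  87] [0.5255 0.042  0.064 ] depth 0.06557912510194831 [0.5247 0.0437 0.0644] [0.0306 0.0253 0.0066]
side [240.0299 274.7687] [233 270  16  11 134] [ 0.4599 -0.1354  0.064 ] depth 0.0656344844269869 [ 0.4594 -0.1341  0.0642] [0.0315 0.0266 0.0065]
side [404.0305 276.4656] [397 272  15  10 131] [ 0.8163 -0.1486  0.064 ] depth 0.06261680880196009 [ 0.8181 -0.1432  0.0625] [0.0303 0.0233 0.0029]
side [216.2865 321.4757] [208 315  17  14 185] [ 0.4315 -0.2789  0.064 ] depth 0.061992112037720724 [ 0.4298 -0.2736  0.0622] [0.0277 0.0298 0.0024]
```

View pics/crop.png

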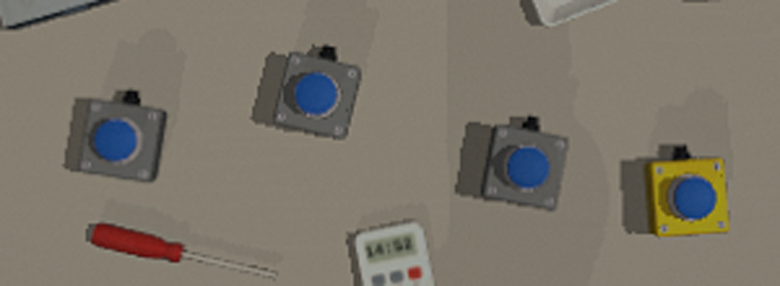

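```bash
python3 -m handwheel '[[[0,-45,-28,0,0],[0,-95,-58,0,0],[0,-145,-89,0,0],[0,-195,-119,20,0],[0,-245,-150,50,0],[0,-290,-178,80,0],[0,-325,-199,110,0],[0,-339,-208,125,0]]]' 20
python3 - <<'E'
from h import *
o=ctrl.get_obs();print(o['tcp_pos'],o['orientation'],o['force'],o['gripper_width'])
im=get_image('wrist');save(im,'w1.png');im=get_image('side');cv2.imwrite('pics/s1.png',cv2.cvtColor(cv2.resize(im['frame'][100:340,160:480],None,fx=2.4,fy=2.4),cv2.COLOR_RGB2BGR))
E
```

```text
clock: 1.85
tcp_pos: [0.4918, 0.2153, 0.1049]
orientation: [0.235, 0.972, -0.001, -0.0]
force: [-0.5, 0.8, -0.0]
gripper_width: -0.0002
[0.4917775  0.21529102 0.10492226] [ 2.34548441e-01  9.72103959e-01 -9.12421186e-04 -2.98127631e-04] [-0.53990816  0.81215206 -0.03349848] -0.00015751905937450911
```

View pics/w1.png

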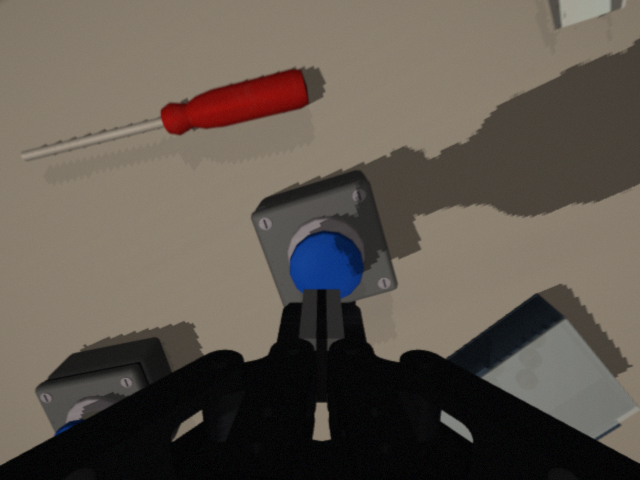

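View pics/s1.png

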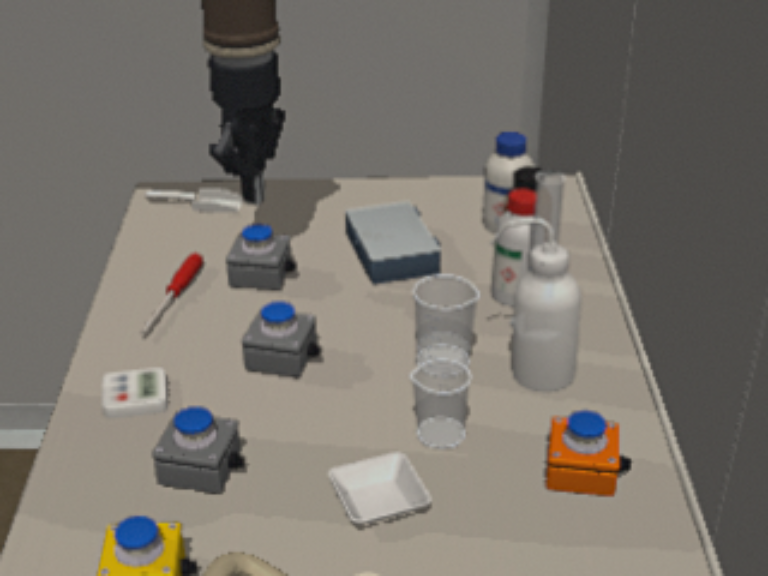

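The wrist view shows the grey-boxed cap at about (326,266), with the finger tips at (321,330) above it. I'll measure the cap from the wrist camera.

```bash
cat > cap.py <<'E'
from h import *
np.set_printoptions(precision=4,suppress=True)
def cap(name='wrist'):
    im=get_image(name)
    hsv=cv2.cvtColor(im['frame'],cv2.COLOR_RGB2HSV)
    m=cv2.inRange(hsv,(100,130,40),(125,255,255))
    ys,xs=np.where(m>0)
    P=np.array([by_depth(im,(x,y)) for x,y in zip(xs,ys) if 3<y<477 and 3<x<637])
    q=P[(P[:,2]>.05)&(P[:,2]<.072)]
    print(name,'ext',q.min(0),q.max(0),'mean',q.mean(0),'z med',np.median(q[:,2]),len(q))
o=ctrl.get_obs();print(o['clock'],o['tcp_pos'],o['force'])
cap()
E
python3 cap.py
```

```text
1.95 [0.491  0.2165 0.105 ] [-0.0663 -0.2163 -0.2203]
wrist ext [0.4748 0.0422 0.0539] [0.5126 0.2361 0.0676] mean [0.4902 0.2163 0.0658] z med 0.06629394883738217 3725
```

```bash
python3 -m handwheel '[[[0,0,0,15,0],[0,0,0,30,0],[0,0,0,38,0],[0,0,0,38,0]]]'; python3 -m handwheel '[[[0,0,0,1,0],[0,0,0,2,0],[0,0,0,3,0],[0,0,0,4,0],[0,0,0,5,0],[0,0,0,5,0]]]'
```

```text
clock: 2.5
tcp_pos: [0.4904, 0.2185, 0.0675]
orientation: [0.232, 0.973, -0.0, -0.001]
force: [-0.0, 0.1, 0.2]
gripper_width: 0.0001
clock: 3.25
tcp_pos: [0.4913, 0.2184, 0.0635]
orientation: [0.233, 0.973, 0.0, 0.0]
force: [-0.1, 0.1, 4.4]
gripper_width: 0.0002
```

```bash
python3 -m handwheel '[[[0,0,0,1,0],[0,0,0,2,0],[0,0,0,2,0]]]';python3 -m handwheel '[[[0,0,0,1,0],[0,0,0,2,0],[0,0,0,2,0],[0,0,0,2,0]]]'
```

```text
clock: 3.62
tcp_pos: [0.4913, 0.2184, 0.0611]
orientation: [0.233, 0.973, 0.0, 0.0]
force: [0.2, 0.3, 3.0]
gripper_width: -0.0
clock: 4.12
tcp_pos: [0.4908, 0.2183, 0.0591]
orientation: [0.233, 0.973, -0.0, -0.0]
force: [-0.0, 0.2, -0.1]
gripper_width: 0.0
```

The force rose to 4.4 N and then dropped to zero, so the key has snapped away from the tip. I'll back off and check the cap heights.

```bash
python3 -m handwheel '[[[0,0,0,-15,0],[0,0,0,-40,0],[0,0,0,-80,0],[0,0,0,-100,0],[0,0,0,-100,0],[0,0,0,-100,0]]]'
python3 - <<'E'
from h import *
np.set_printoptions(precision=4,suppress=True)
for n in ['wrist','side','top']:
    im=get_image(n);save(im,n+'2.png')
    hsv=cv2.cvtColor(im['frame'],cv2.COLOR_RGB2HSV)
    m=cv2.inRange(hsv,(100,130,40),(125,255,255))
    k,lab,st,c=cv2.connectedComponentsWithStats(m)
    for i in range(1,k):
        if st[i,4]>50:
            ys,xs=np.where(lab==i)
            P=np.array([by_depth(im,(x,y)) for x,y in zip(xs,ys) if 3<y<477 and 3<x<637])
            if np.median(P[:,2])<.08: print(n,c[i],len(P),np.median(P,0),'p90 z',np.percentile(P[:,2],90))
    for d in models.landmark_of(im,'beaker_c')[:2]: print(d,by_depth(im,d['uv']))
E
```

```text
clock: 4.88
tcp_pos: [0.4907, 0.2182, 0.159]
orientation: [0.233, 0.973, -0.0, -0.0]
force: [0.9, -0.7, -0.2]
gripper_width: -0.0003
wrist [321.9068 231.8352] 2415 [0.4915 0.2189 0.0562] p90 z 0.05662124301041934
wrist [119.399  383.5887] 1386 [0.5224 0.0513 0.0662] p90 z 0.06661907163101768
side [266.9516 199.5323] 62 [0.4912 0.209  0.0545] p90 z 0.05669576726994779
side [275.1839 229.6552] 87 [0.5255 0.0409 0.0654] p90 z 0.06689290890841712
side [240.0299 274.7687] 134 [ 0.4602 -0.1368  0.0653] p90 z 0.06639894378388335
side [404.0305 276.4656] 131 [ 0.817  -0.1468  0.0624] p90 z 0.06342712935374732
side [216.2865 321.4757] 185 [ 0.4308 -0.276   0.0618] p90 z 0.06269608089276583
{'uv': [341.3, 280.3], 'confidence': 0.94} [ 0.6838 -0.1041  0.0189]
top [380.8529 155.2529] 170 [ 0.8184 -0.1372  0.0616] p90 z 0.06250880737703228
top [300.9742 285.5567] 194 [0.5262 0.0493 0.0649] p90 z 0.06602045741891627
top [226.8478 301.0217] 92 [0.4967 0.2117 0.0547] p90 z 0.21356310853047272
top [382.6    313.9579] 190 [ 0.4606 -0.1282  0.0651] p90 z 0.06616223379710001
top [446.9372 325.6702] 191 [ 0.4306 -0.2687  0.0625] p90 z 0.06384965800083184
{'uv': [353.7, 218.4], 'confidence': 0.84} [ 0.6834 -0.074   0.0029]
```

View pics/wrist2.png

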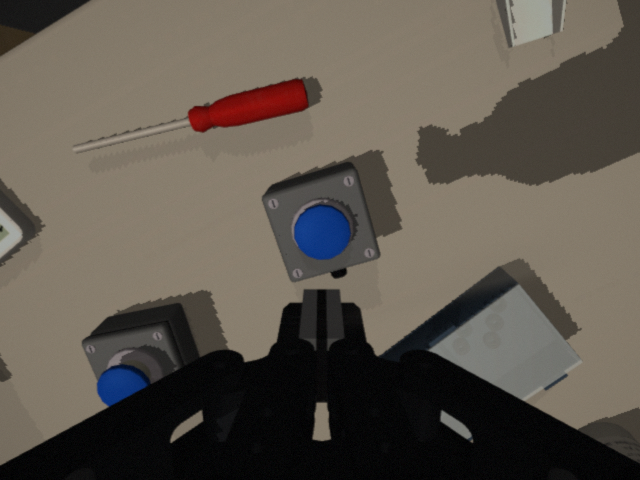

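The pressed cap at (322,232) sits flush at 56 mm with the finger off it. The other two grey-boxed caps are at 66 mm, and the beaker hasn't moved. Handing in.

```bash
python3 -c "
from h import *
print(ctrl.job_done())"
```

```text
the job is handed in; nothing more can be done
None
```

The first grey-boxed button I pressed, at about (0.491, 0.219), was the sound one. I left it down, pressed no other button, and handed the job in.

- **Press:** the force read 4.4 N about 2.5 mm down, then 3.0 N, then zero as the cap snapped away from the finger.
- **Caps:** after backing the tool off to 159 mm, the wrist camera showed that cap at 56 mm, its stop. The other two grey-boxed caps were still out at about 66 mm.
- **Look-alikes and beaker:** I never went near the orange and yellow look-alikes or the beaker, and the side camera showed the beaker where it was.
- **Disagreement:** in the top view the network's beaker point shifted by about 10 mm between pictures. I put that down to detection scatter.
- **Poor reading:** the arm partly hid the pressed cap in the top view, so I relied on the wrist and side readings for its height.

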